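Fetch the footed carrier from the rack and shut the guard

TASK

Of the two aluminium things hanging in the grey rack, lift the square one with the flat foot up and off its hook and stand it upright on its foot, on the floor of the blue tray; set it down rather than dropping it. Also slide the rack's clear front guard fully shut. Leave the round gauge hanging on its hook and the white circuit breaker in the tray where it stands.

Things in the scene. Friction and masses are not known exactly. Their poses are not given: they have to be found in the camera images.
- rack: Grey open-topped rack, fixed, 300 mm wide (y), front facing its -x. Origin on the table midway below its two hooks, z up. Base plate 14 mm thick; open back frame at x +40 to +52 mm, 175 mm high; side walls at y +-146 mm, 140 mm high. The guard's track, 20 mm high and 30 mm wide, runs along y at x = -122 mm from y -150 to +410 mm
- hook_left (a point): Middle of the upper face of the hook at the rack's y = +55 mm, 175 mm above the table. Flat steel bar, 16 mm wide (y), 8 mm thick, running from the back frame (x +40 mm) to x -44 mm, where a lip 8 mm thick rises 12 mm above its upper face. Axes as the rack's
- hook_right (a point): The same point on the like hook at the rack's y = -55 mm
- carrier: The thing to fetch, on either hook: 180 mm tall, 0.28 kg. Origin: centre of its underside, z up. Foot 44 (x) x 80 (y) x 12 mm; square plate 12 mm thick (x), 60 mm wide; eye opening 36 mm wide, 75 to 121 mm above the origin, its upper edge on the bar; grip tab 12 mm thick (x), 24 mm wide (y), 135 to 180 mm up. Raised 16 to 34 mm it passes over the hook's lip towards the rack's -x
- disc: Round gauge, to be left hanging on the other hook: aluminium disc 84 mm across and 12 mm thick without a foot, with the same eye and tab as the carrier, 180 mm tall. Origin at the underside of the disc, z up
- guard (a joint): Position of the sliding guard in m along the rack's +y: 0 is fully shut, 0.26 fully open; it slides easily and stays where it is left. A clear panel in an aluminium frame, 260 mm wide, 12 mm thick, top edge 141 mm above the table, in the track 122 mm in front (-x) of the hooks' middle
- guard_handle (a point): Centre of the black upright handle block on the guard's top edge, 20 (x) x 30 (y) x 46 mm, from 140 to 186 mm above the table; it moves with the guard
- tray_in (a point): Centre of the inner floor of the fixed blue tray, its axes along the tray's; tray 240 (x) x 180 (y) x 50 mm outside, walls 4 mm
- breaker: White circuit breaker standing loose in the tray near its +x end, 66 (x) x 36 (y) x 58 mm, orange toggle; origin at the centre of its underside
Mind the look-alikes: they are no part of the job. What is shaped like the carrier but brown is not meant. Of the things that look like the disc, the larger one is meant.

How it is judged:
By the outcome, as a careful person would: the job done as asked, in the order asked, and still so for the second after the job is handed in, with the robot touching nothing.
It also fails if it takes over 56 s, if anything falls off the work surface, if the arm or the gripper's body presses on something with over 40 N, if the wrist force passes 120 N, or if a joint passes its speed limit or range.

ROBOT

A 6-joint arm with a two-finger parallel gripper is mounted at the origin on the work surface. World frame = base frame: x ahead of the robot, y to its left, z up, the work surface at z = 0. Lengths are in m, angles in rad, forces in N, time in s.
With the tool pointing down it reaches from about 0.25 to 0.775 m from the base axis. Payload 4 kg.
Tool frame: the origin (TCP) lies midway between the tips of the shut fingers; the grasp point (between the pads) lies 19 mm behind it (env.grip_point_offset is the distance from the TCP to the grasp point, in m); z points along the fingers, y is the line along which they close (so a half turn about z gives the same grasp; the last joint's range is limited). The gripper opens to 85 mm and grips with 20 to 120 N. Pads are 22 mm wide; open, the fingers measure 114 mm over their backs; the gripper's body (76 mm by 85 mm) begins 54 mm behind the grasp point. The pads swing forward as they close: fully open they stand 13 mm farther back than shut.
Start: joints at [1.019, 0.087, 1.371, -0, 1.684, -0.103], TCP at [0.239, 0.496, 0.231] pointing down, gripper open.
Joint ranges: [-3.1, 3.1], [-0.76, 2.03], [0.27, 2.55], [-1.08, 4.22], [0.17, 2.65], [-2.57, 2.57]. Speed limits (rad/s): [2.79, 2.79, 3.14, 3.14, 3.14, 3.14].

INTERFACE

Orientations are given as a 3x3 rotation matrix whose columns are the frame's x, y, z axes.
In Python, from rig import env, optics gives the robot as it stands. The module is installed in compiled form; this text tells all that it offers.
- The arm moves only by the tool servo_tool, never from a script. Its argument "plan" is a list of rows, each a list of 7 numbers: the shift along the world's x, y, z each as a share of 0.1 m, from -1 to 1, then the turn, a rotation vector about the world's x, y, z each as a share of 180 degrees, from -1 to 1, then the closure, from -1 (fully open) to 1 (shut). In form: [[x, y, z, rx, ry, rz, fingers], ...]. A call has 1 to 20 rows; each row shifts and turns the commanded pose from where the row before left it; what a row does not reach is not made up. A row lasts 1/8 s, in which the tool goes at most 62.5 mm and 10.7 degrees, less where a joint would pass 70% of its speed; a pose out of reach is approached as far as the arm can. A call with a number of a shift or a turn outside -1 to 1 is refused whole. A call with a gripper value outside its range is refused whole. The fingers move at their own pace and stop on an object; "newtons" is the grip in N (left out, the last holds). Time passes only in rows, so rows that do not move let the fingers close. It gives the time, the measured TCP pose, the force, the opening and the grip force at its end, in the units of the state.
- env.get_state(): the state, without advancing time (a new reading comes with each control period).
- optics.snapshot(name): name is "scene" or "side" or "wrist"; returns a dict with "frame" (384x512x3 uint8, blue, green, red), "fx", "fy", "cx", "cy" (pixels), "pose" (4x4, takes a point from camera to world coordinates); the wrist camera has in their place "tool_from_camera" (4x4, takes a point from camera to tool coordinates, whose origin is the TCP and whose axes are the flange's). Camera axes: x right, y up, looking along -z (the intrinsics and any distortion apply to the point x, -y, -z); pixel columns grow to the right and rows downward; lengths in m; the calibration is good to about 2 mm. The wrist camera is an equidistant fisheye: a pixel r from the principal point sees the ray r / f radians off the axis. A picture is of the moment at which its call begins: read the wrist's pose just before it. There is no depth.
- env.finish_job(): hands the job in; it is judged then, once.
The state is a dict: "time_s": time; "joints": joint angles; "dq": joint speeds; "joint_efforts": joint torques, N m; "tcp_pos": TCP position; "orientation": TCP orientation; "wrist_force": force on the tool from outside, world axes, zero at the start; "ft_torque": the same for the moment, N m; "opening": finger opening in m; "gripper_force": force on a finger pad.
Only numpy, scipy, OpenCV 4.12 (cv2) and the standard library are available. Lean on these libraries where they do the work, as an engineer would, in place of code of your own. Each camera call takes 0.05 s, during which the arm holds its last target. There are 200 camera calls.

## Working session

There is one attempt and no reset: what is moved stays moved. The work goes in short steps, Python scripts to look and compute and a tool call to move; the robot and the scene stay as the last step left them, time stands still between calls to the robot, and variables do not carry over. Pictures are saved under pics/ and viewed, at most 14 in all, crops included, and the job is handed in when it is done.

Besides the shell and the picture viewer there is one more tool, called after "Emit:" as name(argument=value, ...), one argument or row to a line, values as JSON. servo_tool: Moves the arm, as the interface text tells. Its arguments: {"type":"object","properties":{"plan":{"type":"array"},"newtons":{"type":"number"}},"required":["plan"]}

```bash
mkdir -p pics; python3 - <<'E'
from rig import env, optics
import cv2,pickle
s=env.get_state(); print(s)
d={}
for n in("scene","side","wrist"):
    d[n]=optics.snapshot(n); cv2.imwrite(f"pics/{n}0.png",d[n]["frame"])
    print(n,{k:v for k,v in d[n].items() if k!="frame"})
pickle.dump(d,open("s0.pkl","wb"))
E
```

```text
{'time_s': 0.0, 'joints': array([ 1.01890789e+00,  8.79847732e-02,  1.37226788e+00,  1.29631003e-05,
        1.68362898e+00, -1.03092899e-01]), 'dq': array([-0.0011027 , -0.00037373,  0.00046922, -0.00083859, -0.00072919,
       -0.00070533]), 'joint_efforts': array([ 8.28342290e-04, -3.51862550e+01, -3.13279402e+01,  5.65030962e-05,
        1.04879978e-02,  2.73737606e-05]), 'tcp_pos': array([0.23836368, 0.49510068, 0.23011597]), 'orientation': array([[-9.00970825e-01,  4.33877984e-01, -1.21106727e-03],
       [ 4.33879604e-01,  9.00968766e-01, -1.94238785e-03],
       [ 2.48374457e-04, -2.27549217e-03, -9.99997380e-01]]), 'wrist_force': array([ 1.34124741, -0.20350778, -0.24829386]), 'ft_torque': array([-0.01690968,  0.02635926, -0.03241329]), 'gripper_force': 0.0, 'opening': 0.08533577964938523}
scene {'fx': 469.84349419387956, 'fy': 469.84349419387956, 'cx': 253.76107680935493, 'cy': 194.72715812901092, 'pose': array([[-0.24000732, -0.63040487,  0.73823179,  1.38370078],
       [ 0.9707679 , -0.15780176,  0.18085432,  0.10849545],
       [ 0.00248283,  0.76005809,  0.64985039,  0
[... 208 characters left out ...]
2927,  0.41069935, -0.62010351,  0.16288308],
       [-0.74362786,  0.35239788, -0.56818425, -0.49052128],
       [-0.01482975,  0.84091722,  0.54096053,  0.49399792],
       [ 0.        ,  0.        ,  0.        ,  1.        ]])}
wrist {'fx': 297.3186396354542, 'fy': 297.3186396354542, 'cx': 253.43074722195573, 'cy': 190.4583448085903, 'tool_from_camera': array([[ 2.10577331e-04,  9.46690260e-01,  3.22145166e-01,
         8.27561063e-02],
       [ 9.99999929e-01, -9.90008414e-05, -3.62737662e-04,
         1.30013549e-03],
       [-3.11507569e-04,  3.22145219e-01, -9.46690214e-01,
        -1.42079731e-01],
       [ 0.00000000e+00,  0.00000000e+00,  0.00000000e+00,
         1.00000000e+00]])}
```

View pics/scene0.png

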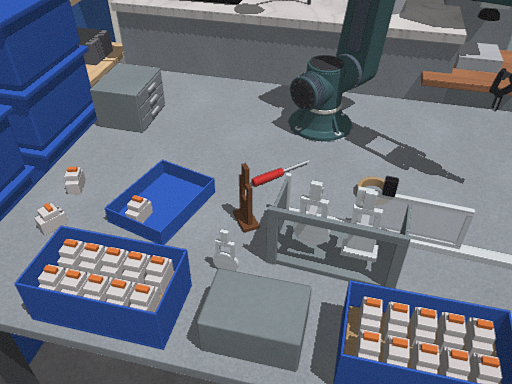

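View pics/side0.png

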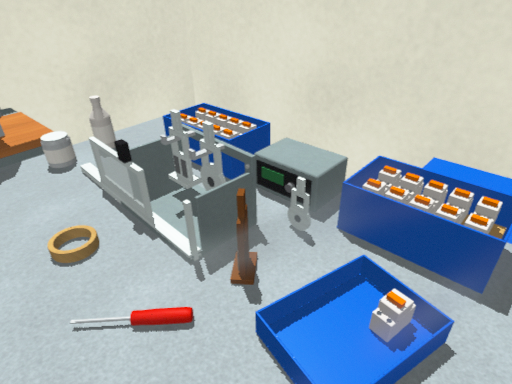

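The scene view shows the rack around (335,225). The carrier with the foot is the right-hand item at (365,225) and the disc is at (314,205). The guard's black handle is at (391,187), and the tray is at (160,200) with the breaker at (138,207). The side view shows the same layout: tray at (355,320), rack at (190,180), handle at (123,151). I'll enlarge the rack and tray.

```bash
python3 - <<'E'
import cv2
a=cv2.imread("pics/scene0.png")[150:295,225:425]; cv2.imwrite("pics/c1.png",cv2.resize(a,None,fx=4,fy=4,interpolation=cv2.INTER_CUBIC))
a=cv2.imread("pics/side0.png")[85:265,75:275]; cv2.imwrite("pics/c2.png",cv2.resize(a,None,fx=3.3,fy=3.3,interpolation=cv2.INTER_CUBIC))
E
```

```text
(no output)
```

View pics/c1.png

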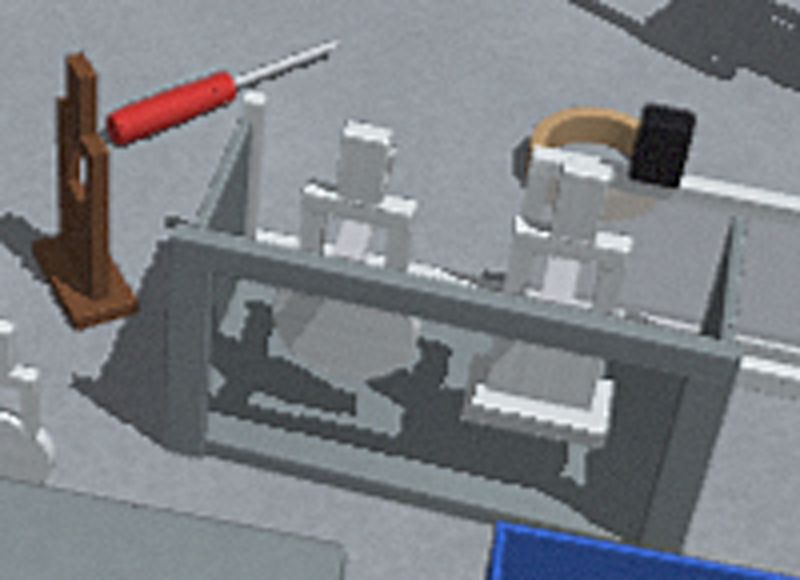

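View pics/c2.png

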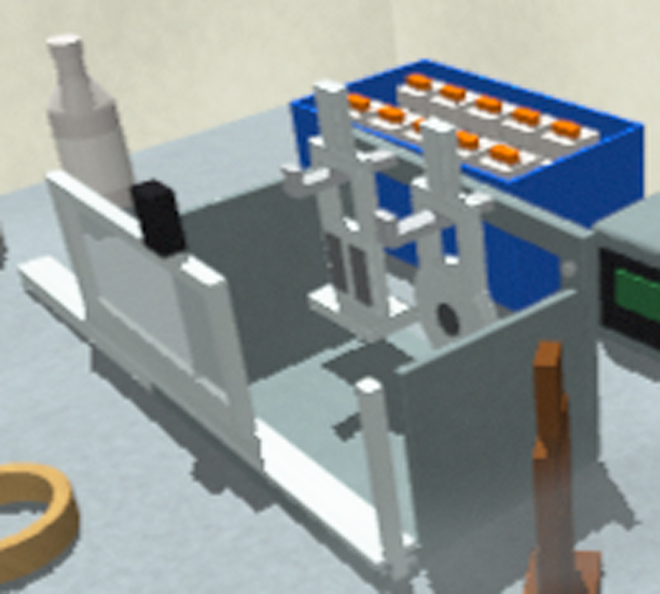

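The crops show these points. In c1, the carrier tab top is at (588,167), the disc tab top at (368,130), and the frame top corners at (172,225) and (738,358). In c2, the tab tops are at (330,88) and (437,125), and the handle is at (160,215). Next I'll triangulate them.

```bash
cat > h.py <<'E'
import numpy as np
def ray(c,u,v):
    P=c["pose"]; d=P[:3,:3]@np.array([(u-c["cx"])/c["fx"],-(v-c["cy"])/c["fy"],-1]); return P[:3,3],d/np.linalg.norm(d)
def plane(c,u,v,z):
    o,d=ray(c,u,v); return o+d*(z-o[2])/d[2]
def tri(c1,p1,c2,p2):
    o1,d1=ray(c1,*p1);o2,d2=ray(c2,*p2)
    t=np.linalg.lstsq(np.c_[d1,-d2],o2-o1,rcond=None)[0]
    a,b=o1+t[0]*d1,o2+t[1]*d2
    return (a+b)/2,np.linalg.norm(a-b)
E
python3 - <<'E'
import pickle,cv2
from h import *
np.set_printoptions(precision=4,suppress=True)
d=pickle.load(open("s0.pkl","rb"));S,D=d["scene"],d["side"]
s=lambda x,y:(225+(x+.5)/4-.5,150+(y+.5)/4-.5)
q=lambda x,y:(75+(x+.5)/3.3-.5,85+(y+.5)/3.3-.5)
for n,a,b in(("carr",(588,167),(330,88)),("disc",(369,130),(437,125)),("cornR",(170,224),(592,236)),("wallR",(250,97),(370,385))):
    print(n,*tri(S,s(*a),D,q(*b)))
for n,a in(("c",(588,167)),("d",(369,130))): print(n,plane(S,*s(*a),.234))
for n,a in(("c",(330,88)),("d",(437,125))): print(n,plane(D,*q(*a),.234))
A,B=plane(S,*s(172,237),.175),plane(S,*s(738,360),.175);print("frame",A,B,np.linalg.norm(A-B),np.degrees(np.arctan2(*(A-B)[:2]*[1,-1])))
# handle
h=[]
for c,box in((S,(170,210,375,405)),(D,(135,170,105,140))):
    f=c["frame"].max(2).astype(int);y0,y1,x0,x1=box;m=(f[y0:y1,x0:x1]<40).astype(np.uint8)
    n,l,st,ce=cv2.connectedComponentsWithStats(m);i=1+st[1:,4].argmax();print(st[i]+[x0,y0,0,0,0]);h.append(ce[i]+[x0,y0])
print("handle",*tri(S,h[0],D,h[1]))
# tray
for c,n,box in((S,"scene",(150,250,90,225)),(D,"side",(250,384,250,460))):
    g=cv2.cvtColor(c["frame"],cv2.COLOR_BGR2HSV);y0,y1,x0,x1=box
    m=cv2.inRange(g,(108,150,30),(128,255,255))[y0:y1,x0:x1]
    cs=max(cv2.findContours(m,0,1)[0],key=cv2.contourArea);hu=cv2.convexHull(cs)
    print(n,[tuple(p[0]+[x0,y0]) for p in cv2.approxPolyDP(hu,3,True)])
    print(n,"orange",[])
E
```

```text
carr [0.6101 0.167  0.2335] 0.0030427737212143915
disc [0.608  0.0539 0.2345] 0.0019863496952767417
cornR [ 0.6416 -0.0445  0.1763] 0.002246574072628276
wallR [ 0.4757 -0.0293  0.1413] 0.00015222312002252807
c [0.6088 0.1679 0.234 ]
d [0.6061 0.0545 0.234 ]
c [0.6082 0.1622 0.234 ]
d [0.6084 0.0532 0.234 ]
frame [ 0.6491 -0.0406  0.175 ] [0.6698 0.2548 0.175 ] 0.296179417134917 -3.9935846964473356
[383 177  15  20 212]
[115 142  16  20 211]
handle [0.4927 0.2146 0.1616] 0.0014684210606015283
scene [(np.int64(213), np.int64(178)), (np.int64(214), np.int64(192)), (np.int64(185), np.int64(249)), (np.int64(125), np.int64(249)), (np.int64(90), np.int64(242)), (np.int64(90), np.int64(231)), (np.int64(105), np.int64(207)), (np.int64(161), np.int64(160))]
scene orange []
side [(np.int64(453), np.int64(321)), (np.int64(444), np.int64(342)), (np.int64(393), np.int64(383)), (np.int64(295), np.int64(383)), (np.int64(256), np.int64(331)), (np.int64(258), np.int64(310)), (np.int64(362), np.int64(255))]
side orange []
```

```bash
python3 - <<'E'
import cv2,numpy as np
a=cv2.imread("pics/scene0.png")[150:250,95:225]
b=cv2.imread("pics/side0.png")[250:384,250:460]
a=cv2.resize(a,None,fx=4,fy=4,interpolation=cv2.INTER_CUBIC);cv2.imwrite("pics/c3.png",a)
E
```

```text
(no output)
```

View pics/c3.png

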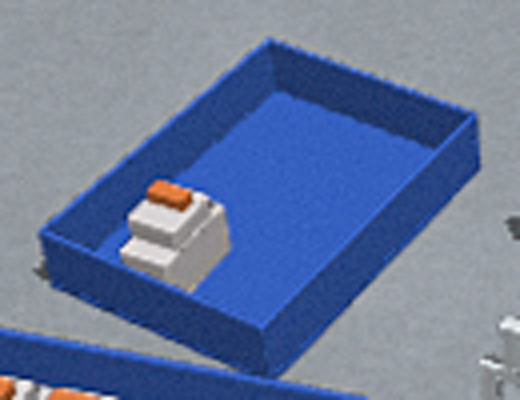

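The tab tops come out at z ≈ 0.234, 110 mm apart. With a rack yaw of about −4°, the handle, track post and frame corner all agree with the drawing. The c3 crop shows the tray's rim corners at (268,40), (478,115), (263,328) and (42,232), with the breaker near (175,235).

```bash
python3 - <<'E'
import pickle
from h import *
np.set_printoptions(precision=4,suppress=True)
d=pickle.load(open("s0.pkl","rb"));S,D=d["scene"],d["side"]
s=lambda x,y:(95+(x+.5)/4-.5,150+(y+.5)/4-.5)
C=np.array([plane(S,*s(*p),.05) for p in((268,40),(478,115),(263,328),(42,232))])
print(C,C.mean(0),[np.linalg.norm(C[i]-C[i-1]) for i in range(4)])
print("side corners",[plane(D,*p,.05) for p in((362,255),(453,321),(258,310))])
print("breaker toggle",plane(S,*s(170,195),.06),"base corner",plane(S,*s(195,290),.01),plane(S,*s(228,245),.01))
print("guard end",plane(D,75+225/3.3,85+283/3.3,.141))
q=lambda x,y:(225+(x+.5)/4-.5,150+(y+.5)/4-.5)
print("brown",plane(S,*q(80,60),.18),plane(S,*q(100,325),0.005))
E
```

```text
[[ 0.3821 -0.4111  0.05  ]
 [ 0.4282 -0.2379  0.05  ]
 [ 0.6567 -0.3014  0.05  ]
 [ 0.6102 -0.4715  0.05  ]] [ 0.5193 -0.3555  0.05  ] [np.float64(0.23596046621984695), np.float64(0.17928640927242687), np.float64(0.23713816146892458), np.float64(0.1763252871439877)]
side corners [array([ 0.6542, -0.3014,  0.05  ]), array([ 0.6105, -0.4736,  0.05  ]), array([ 0.4334, -0.2407,  0.05  ])]
breaker toggle [ 0.5673 -0.4011  0.06  ] base corner [ 0.5988 -0.3778  0.01  ] [ 0.5536 -0.3744  0.01  ]
guard end [0.4903 0.1364 0.141 ]
brown [ 0.5144 -0.1272  0.18  ] [ 0.5583 -0.1043  0.005 ]
```

Emit:
servo_tool(
  plan=[
    [0.4,-0.4,0.4,0,0,-0.055,-1],
    [0.4,-0.4,0.4,0,0,-0.055,-1],
    [0.4,-0.4,0.4,0,0,-0.055,-1],
    [0.4,-0.4,0.2,0,0,-0.055,-1],
    [0.4,-0.4,0,0,0,-0.055,-1],
    [0.4,-0.4,0,0,0,-0.055,-1],
    [0.4,-0.4,0,0,0,-0.05,-1],
    [0.4,-0.4,0,0,0,0,-1],
    [0.3,-0.1,0,0,0,0,-1],
    [0,0,0,0,0,0,-1],
  ],
)

```text
time_s: 1.4
tcp_pos: [0.5784, 0.1757, 0.3572]
orientation: [[0.075, 0.997, -0.003], [0.997, -0.075, -0.001], [-0.001, -0.003, -1.0]]
wrist_force: [-0.4, 0.5, -0.2]
opening: 0.0856
gripper_force: 0.0
```

Tray centre is (0.519, −0.355) with yaw −15°. The guard's near end is at rack y ≈ 0.018, so it partly covers the carrier's way out. I'll push it open first, with the fingers shut.

Emit:
servo_tool(
  plan=[
    [-0.3,0,-0.2,0,0,0,1],
    [-0.3,0,-0.2,0,0,0,1],
    [-0.28,-0.04,-0.2,0,0,0,1],
    [0,0,-0.3,0,0,0,1],
    [0,0,-0.3,0,0,0,1],
    [0,0,0,0,0,0,1],
  ],
)

```text
time_s: 2.15
tcp_pos: [0.4864, 0.1736, 0.2369]
orientation: [[0.07, 0.998, -0.006], [0.998, -0.07, -0.001], [-0.002, -0.006, -1.0]]
wrist_force: [0.4, -0.1, 0.2]
opening: -0.0004
gripper_force: 0.0
```

```bash
python3 - <<'E'
from rig import env, optics
import cv2,numpy as np
a=optics.snapshot("side")["frame"][85:265,75:275];b=optics.snapshot("wrist")["frame"]
a=cv2.resize(a,None,fx=2,fy=2);b=b[:360]
cv2.imwrite("pics/m1.png",cv2.resize(np.hstack([a,b[:, :400]]),(800,360)))
E
```

```text
(no output)
```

View pics/m1.png

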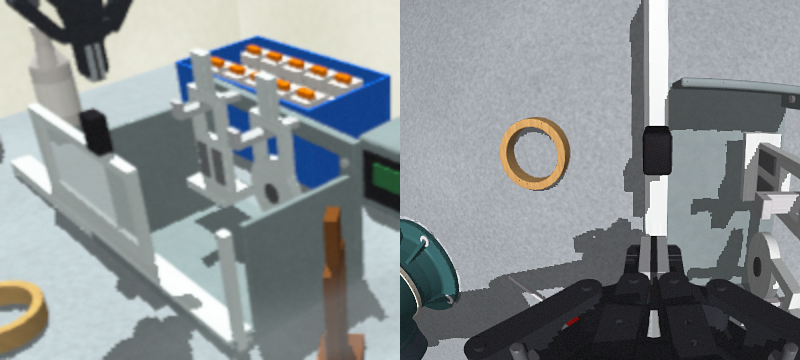

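The wrist view (right half) shows the handle at (657,150), in line with the fingers at (655,255) along the guard. I'll descend and push.

Emit:
servo_tool(
  plan=[
    [0,0,-0.4,0,0,0,1],
    [0,0,-0.37,0,0,0,1],
    [0,0,0,0,0,0,1],
    [0.007,0.1,0,0,0,0,1],
    [0.007,0.1,0,0,0,0,1],
    [0.014,0.2,0,0,0,0,1],
    [0.014,0.2,0,0,0,0,1],
    [0.014,0.2,0,0,0,0,1],
    [0,0,0,0,0,0,1],
  ],
)

```text
time_s: 3.38
tcp_pos: [0.494, 0.2556, 0.162]
orientation: [[0.069, 0.998, -0.001], [0.998, -0.069, 0.001], [0.001, -0.001, -1.0]]
wrist_force: [-0.4, -0.3, 0.1]
opening: 0.0
gripper_force: 0.0
```

Emit:
servo_tool(
  plan=[
    [0.014,0.2,0,0,0,0,1],
    [0.009,0.12,0,0,0,0,1],
    [0.007,0.1,0,0,0,0,1],
    [0,0,0,0,0,0,1],
  ],
)

```text
time_s: 3.88
tcp_pos: [0.497, 0.2937, 0.1621]
orientation: [[0.072, 0.997, -0.002], [0.997, -0.072, -0.005], [-0.005, -0.002, -1.0]]
wrist_force: [-1.6, -6.6, 0.6]
opening: 0.0001
gripper_force: 3.3
```

```bash
python3 - <<'E'
from rig import env, optics
import cv2,numpy as np
from h import *
a=optics.snapshot("side");f=a["frame"][60:265,20:275]
cv2.imwrite("pics/m2.png",cv2.resize(f,None,fx=2.5,fy=2.5))
E
```

```text
(no output)
```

View pics/m2.png

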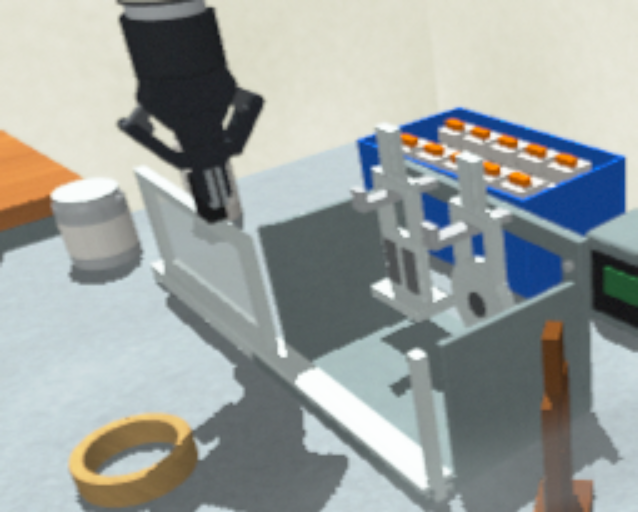

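The guard is fully open, with the stop felt at 7 N, and its near end at (255,230) is clear of the carrier. Back off, rise and go above the carrier's tab.

Emit:
servo_tool(
  plan=[
    [-0.007,-0.12,0,0,0,0,1],
    [0,0,0.4,0,0,0,1],
    [0,0,0.5,0,0,0,1],
    [0,0,0.5,0,0,0,0],
    [0.4,-0.4,0.15,0,0,0,-1],
    [0.4,-0.4,0,0,0,0,-1],
    [0.34,-0.37,0,0,0,0,-1],
    [0,0,0,0,0,0,-1],
    [0,0,0,0,0,0,-1],
  ],
)

```text
time_s: 5.05
tcp_pos: [0.6108, 0.1664, 0.3177]
orientation: [[0.072, 0.997, 0.0], [0.997, -0.072, 0.001], [0.001, 0.0, -1.0]]
wrist_force: [-0.1, -0.1, -0.7]
opening: 0.0854
gripper_force: 0.0
```

```bash
python3 - <<'E'
from rig import env, optics
import cv2,numpy as np
s=env.get_state();w=optics.snapshot("wrist");np.set_printoptions(precision=4,suppress=True)
print(s["tcp_pos"],s["wrist_force"])
T=w["tool_from_camera"]
def px(P):
    t=s["orientation"].T@(np.array(P)-s["tcp_pos"]);c=T[:3,:3].T@(t-T[:3,3]);v=np.array([c[0],-c[1],-c[2]])
    th=np.arctan2(np.hypot(*v[:2]),v[2]);r=w["fx"]*th*v[:2]/np.hypot(*v[:2]);return r+[w["cx"],w["cy"]]
f=w["frame"].copy()
for P in((.610,.1655,.234),(.608,.0545,.234),(.613,.165,.187)):
    p=px(P);print(P,p);cv2.circle(f,tuple(int(round(x)) for x in p),2,(0,0,255),-1)
cv2.imwrite("pics/m3.png",cv2.resize(f[200:384,100:420],None,fx=2.5,fy=2.5,interpolation=cv2.INTER_CUBIC))
E
```

```text
[0.6108 0.1664 0.3177] [-0.0534 -0.0541 -0.6983]
(0.61, 0.1655, 0.234) [251.6323 200.3227]
(0.608, 0.0545, 0.234) [258.033  305.7034]
(0.613, 0.165, 0.187) [255.0695 183.3693]
```

View pics/m3.png

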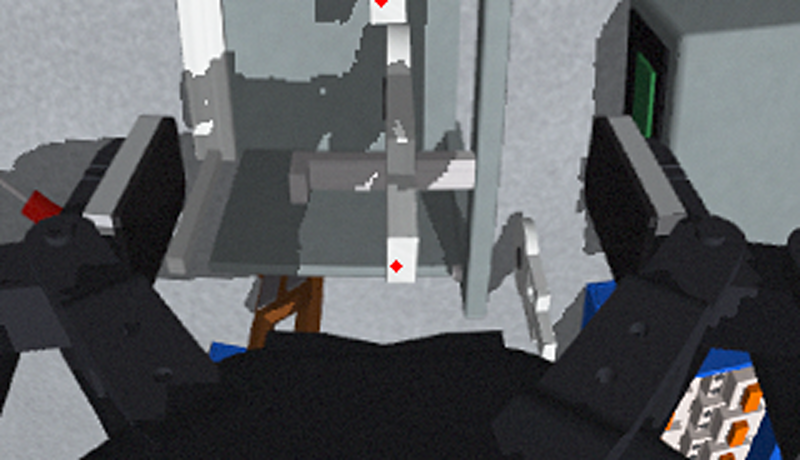

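The wrist view puts the disc tab at (402,260), about 2.5 mm from my dot, and the carrier tab at the top edge is offset the same way. I'll measure the carrier tab top numerically.

```bash
python3 - <<'E'
from rig import env, optics
import cv2,numpy as np
np.set_printoptions(precision=4,suppress=True)
s=env.get_state();w=optics.snapshot("wrist");T=w["tool_from_camera"]
m=(w["frame"][170:225,235:275].min(2)>225).astype(np.uint8)
n,l,st,ce=cv2.connectedComponentsWithStats(m,connectivity=4)
for i in range(1,n):
    if st[i,4]<40: continue
    u=ce[i]+[235,170];d=u-[w["cx"],w["cy"]];r=np.hypot(*d);th=r/w["fx"]
    c=np.array([np.sin(th)*d[0]/r,-np.sin(th)*d[1]/r,-np.cos(th)])
    D=s["orientation"]@T[:3,:3]@c;o=s["tcp_pos"]+s["orientation"]@T[:3,3]
    print(st[i]+[235,170,0,0,0],o+D*(.234-o[2])/D[2])
E
```

```text
[248 182  15  28 369] [0.6127 0.1699 0.234 ]
```

Carrier tab is at (0.613, 0.169), which agrees with the hook position. I'll descend and grip.

Emit:
servo_tool(
  plan=[
    [0.02,0.02,-0.4,0,0,0,-1],
    [0,0,-0.4,0,0,0,-1],
    [0,0,-0.3,0,0,0,-1],
    [0,0,-0.1,0,0,0,-1],
    [0,0,0,0,0,0,1],
    [0,0,0,0,0,0,1],
    [0,0,0,0,0,0,1],
    [0,0,0,0,0,0,1],
    [0,0,0,0,0,0,1],
  ],
  newtons=60,
)

```text
time_s: 6.28
tcp_pos: [0.6129, 0.1684, 0.1988]
orientation: [[0.072, 0.997, 0.001], [0.997, -0.072, 0.0], [0.001, 0.001, -1.0]]
wrist_force: [-1.1, 0.0, 3.6]
opening: 0.0114
gripper_force: 59.0
```

Gripped, with an opening of 11–12 mm. Lift 25 mm.

Emit:
servo_tool(
  plan=[
    [0,0,0.08,0,0,0,1],
    [0,0,0.08,0,0,0,1],
    [0,0,0.09,0,0,0,1],
    [0,0,0,0,0,0,1],
    [0,0,0,0,0,0,1],
  ],
)

```text
time_s: 6.9
tcp_pos: [0.6128, 0.1683, 0.2224]
orientation: [[0.072, 0.997, -0.0], [0.997, -0.072, -0.0], [-0.0, -0.0, -1.0]]
wrist_force: [0.1, 0.9, -1.7]
opening: 0.0115
gripper_force: 58.5
```

Emit:
servo_tool(
  plan=[
    [-0.1,0.007,0,0,0,0,1],
    [-0.15,0.01,0,0,0,0,1],
    [-0.2,0.014,0,0,0,0,1],
    [-0.2,0.014,0,0,0,0,1],
    [-0.2,0.014,0,0,0,0,1],
    [-0.15,0.01,0,0,0,0,1],
    [0,0,0,0,0,0,1],
    [0,0,0,0,0,0,1],
  ],
)

```text
time_s: 7.9
tcp_pos: [0.5132, 0.1751, 0.2227]
orientation: [[0.072, 0.997, 0.001], [0.997, -0.072, -0.0], [0.0, 0.001, -1.0]]
wrist_force: [0.9, 0.0, -3.1]
opening: 0.0115
gripper_force: 58.9
```

```bash
python3 - <<'E'
from rig import env, optics
import cv2,numpy as np
f=optics.snapshot("side")["frame"][60:265,20:275];g=optics.snapshot("scene")["frame"][130:285,240:460]
cv2.imwrite("pics/m4.png",np.hstack([cv2.resize(f,(400,322)),cv2.resize(g,(400,322))]))
E
```

```text
(no output)
```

View pics/m4.png

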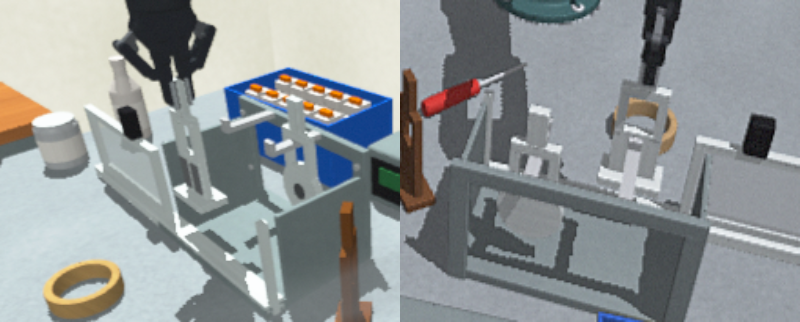

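The carrier is off its hook, clear of the lip, and hanging straight, with the disc still on its hook. Lift and carry it over to the tray.

Emit:
servo_tool(
  plan=[
    [0,0,0.2,0,0,0,1],
    [0,0,0.4,0,0,0,1],
    [0,0,0.4,0,0,0,1],
    [0,0,0.4,0,0,0,1],
    [0,0,0.2,0,0,0,1],
    [0,-0.2,0,0,0,0,1],
    [0,-0.4,0,0,0,-0.01,1],
    [0,-0.4,0,0,0,-0.01,1],
    [-0.05,-0.4,0,0,0,-0.01,1],
    [-0.05,-0.4,0,0,0,-0.01,1],
    [-0.05,-0.4,0,0,0,-0.01,1],
    [-0.05,-0.4,0,0,0,-0.01,1],
    [-0.05,-0.4,0,0,0,0,1],
    [-0.05,-0.4,0,0,0,0,1],
    [-0.05,-0.4,0,0,0,0,1],
    [-0.05,-0.4,0,0,0,0,1],
    [-0.05,-0.4,0,0,0,0,1],
    [0,-0.4,0,0,0,0,1],
    [0,-0.16,0,0,0,0,1],
    [0,0,0,0,0,0,1],
  ],
)

```text
time_s: 10.5
tcp_pos: [0.467, -0.342, 0.3806]
orientation: [[0.26, 0.966, -0.003], [0.966, -0.26, 0.003], [0.002, -0.003, -1.0]]
wrist_force: [1.0, 0.7, -3.9]
opening: 0.0114
gripper_force: 58.8
```

Emit:
servo_tool(
  plan=[
    [0,0,-0.3,0,0,0,1],
    [0,0,-0.4,0,0,0,1],
    [0,0,-0.4,0,0,0,1],
    [0,0,-0.4,0,0,0,1],
    [0,0,-0.35,0,0,0,1],
    [0,0,-0.2,0,0,0,1],
    [0,0,-0.1,0,0,0,1],
    [0,0,0,0,0,0,1],
    [0,0,0,0,0,0,1],
  ],
)

```text
time_s: 11.62
tcp_pos: [0.4685, -0.341, 0.1692]
orientation: [[0.257, 0.966, 0.002], [0.966, -0.257, -0.002], [-0.001, 0.003, -1.0]]
wrist_force: [0.4, -0.0, -1.9]
opening: 0.0113
gripper_force: 58.8
```

```bash
python3 - <<'E'
from rig import env, optics
import cv2,numpy as np
print(env.get_state()["wrist_force"])
f=optics.snapshot("side")["frame"][180:384,200:470];g=optics.snapshot("scene")["frame"][110:265,90:295]
cv2.imwrite("pics/m5.png",np.hstack([cv2.resize(f,(400,302)),cv2.resize(g,(400,302))]))
E
```

```text
[ 0.42366374 -0.03230889 -1.86975092]
```

View pics/m5.png

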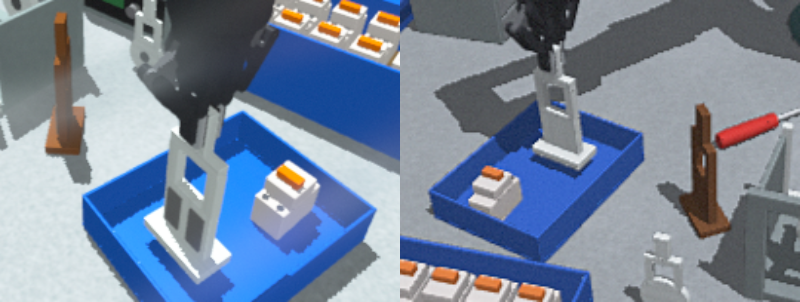

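The carrier is about 20 mm above the floor, inside the tray and clear of the walls and breaker. Lower it slowly.

Emit:
servo_tool(
  plan=[
    [0,0,-0.06,0,0,0,1],
    [0,0,-0.05,0,0,0,1],
    [0,0,-0.03,0,0,0,1],
    [0,0,-0.02,0,0,0,1],
    [0,0,-0.01,0,0,0,1],
    [0,0,0,0,0,0,1],
    [0,0,0,0,0,0,1],
  ],
)

```text
time_s: 12.6
tcp_pos: [0.4679, -0.3409, 0.1508]
orientation: [[0.257, 0.966, 0.0], [0.966, -0.257, -0.0], [-0.0, 0.0, -1.0]]
wrist_force: [-1.0, 0.1, -1.7]
opening: 0.0112
gripper_force: 58.9
```

Emit:
servo_tool(
  plan=[
    [0,0,-0.01,0,0,0,1],
    [0,0,-0.01,0,0,0,1],
    [0,0,0,0,0,0,1],
    [0,0,0,0,0,0,1],
  ],
)

```text
time_s: 13.1
tcp_pos: [0.4679, -0.3409, 0.1489]
orientation: [[0.257, 0.966, 0.0], [0.966, -0.257, -0.0], [-0.0, 0.0, -1.0]]
wrist_force: [-0.7, -0.4, -1.1]
opening: 0.0111
gripper_force: 59.2
```

Emit:
servo_tool(
  plan=[
    [0,0,-0.01,0,0,0,1],
    [0,0,0,0,0,0,1],
    [0,0,0,0,0,0,1],
  ],
)

```text
time_s: 13.48
tcp_pos: [0.4679, -0.341, 0.1488]
orientation: [[0.257, 0.966, 0.001], [0.966, -0.257, -0.001], [-0.001, 0.001, -1.0]]
wrist_force: [-1.3, 1.2, 6.0]
opening: 0.0112
gripper_force: 59.9
```

Foot contact is felt: the wrist force went to +6 N and the height stopped dropping. Release and rise.

Emit:
servo_tool(
  plan=[
    [0,0,0,0,0,0,0.5],
    [0,0,0,0,0,0,0],
    [0,0,0,0,0,0,-0.5],
    [0,0,0,0,0,0,-1],
    [0,0,0,0,0,0,-1],
    [0,0,0,0,0,0,-1],
    [0,0,0.2,0,0,0,-1],
    [0,0,0.4,0,0,0,-1],
    [0,0,0.4,0,0,0,-1],
    [0,0,0.4,0,0,0,-1],
    [0,0,0.4,0,0,0,-1],
    [0,0,0,0,0,0,-1],
  ],
)

```text
time_s: 14.98
tcp_pos: [0.4687, -0.3416, 0.3326]
orientation: [[0.257, 0.966, 0.007], [0.966, -0.257, -0.006], [-0.004, 0.008, -1.0]]
wrist_force: [-0.0, -0.8, -0.0]
opening: 0.0851
gripper_force: 0.0
```

```bash
python3 - <<'E'
from rig import env, optics
import cv2,numpy as np
print(env.get_state()["tcp_pos"])
f=optics.snapshot("side")["frame"][180:384,200:470];g=optics.snapshot("scene")["frame"]
cv2.imwrite("pics/m6.png",np.hstack([cv2.resize(f,(400,302)),cv2.resize(g[130:285,90:295],(400,302))]))
from h import *
c=optics.snapshot("scene");m=(c["frame"].max(2)<40).astype(np.uint8)[160:240,390:500]
n,l,st,ce=cv2.connectedComponentsWithStats(m);i=1+st[1:,4].argmax();print(st[i]);print(plane(c,*(ce[i]+[390,160]),.163))
E
```

```text
[ 0.46872173 -0.34160504  0.33262047]
[ 39  26  17  20 230]
[0.50089414 0.31887534 0.163     ]
```

View pics/m6.png

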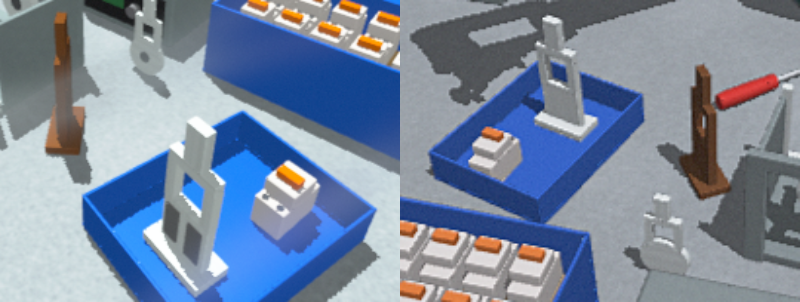

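The carrier stands upright in the tray and the breaker is unmoved. The handle is now at (0.501, 0.319). Move to its +y side with the fingers shut.

Emit:
servo_tool(
  plan=[
    [0,0.2,0,0,0,0,1],
    [0,0.4,0,0,0,0.01,1],
    [0,0.4,0,0,0,0.01,1],
    [0,0.4,0,0,0,0.01,1],
    [0,0.4,0,0,0,0.01,1],
    [0,0.4,0,0,0,0.01,1],
    [0,0.4,0,0,0,0.01,1],
    [0,0.4,0,0,0,0,1],
    [0.05,0.4,0,0,0,0,1],
    [0.05,0.4,0,0,0,0,1],
    [0.05,0.4,0,0,0,0,1],
    [0.05,0.4,0,0,0,0,1],
    [0.05,0.4,0,0,0,0,1],
    [0.05,0.4,0,0,0,0,1],
    [0.05,0.4,0,0,0,0,1],
    [0,0.4,0,0,0,0,1],
    [0,0.4,0,0,0,0,1],
    [0,0.4,0,0,0,0,1],
    [0,0.1,0,0,0,0,1],
    [0,0,0,0,0,0,1],
  ],
)

```text
time_s: 17.62
tcp_pos: [0.5018, 0.3696, 0.3265]
orientation: [[0.07, 0.998, -0.002], [0.998, -0.07, -0.002], [-0.002, -0.002, -1.0]]
wrist_force: [-0.0, -0.1, -0.4]
opening: 0.0001
gripper_force: 0.0
```

Emit:
servo_tool(
  plan=[
    [0,0,-0.4,0,0,0,1],
    [0,0,-0.4,0,0,0,1],
    [0,0,-0.4,0,0,0,1],
    [0,0,-0.3,0,0,0,1],
    [0,0,-0.14,0,0,0,1],
    [0,0,0,0,0,0,1],
    [-0.007,-0.1,0,0,0,0,1],
    [-0.007,-0.1,0,0,0,0,1],
    [-0.007,-0.1,0,0,0,0,1],
    [-0.014,-0.2,0,0,0,0,1],
    [-0.018,-0.25,0,0,0,0,1],
    [-0.018,-0.25,0,0,0,0,1],
    [-0.018,-0.25,0,0,0,0,1],
    [-0.018,-0.25,0,0,0,0,1],
    [-0.018,-0.25,0,0,0,0,1],
    [-0.018,-0.25,0,0,0,0,1],
    [-0.014,-0.2,0,0,0,0,1],
    [-0.01,-0.15,0,0,0,0,1],
    [0,0,0,0,0,0,1],
  ],
)

```text
time_s: 20.0
tcp_pos: [0.4854, 0.1324, 0.1632]
orientation: [[0.074, 0.997, -0.001], [0.997, -0.074, -0.001], [-0.001, -0.001, -1.0]]
wrist_force: [-0.8, 0.1, 0.0]
opening: 0.0001
gripper_force: 0.0
```

Emit:
servo_tool(
  plan=[
    [-0.012,-0.17,0,0,0,0,1],
    [-0.01,-0.14,0,0,0,0,1],
    [-0.006,-0.08,0,0,0,0,1],
    [-0.003,-0.05,0,0,0,0,1],
    [-0.003,-0.04,0,0,0,0,1],
    [0,0,0,0,0,0,1],
  ],
)

```text
time_s: 20.75
tcp_pos: [0.4826, 0.0862, 0.1634]
orientation: [[0.072, 0.997, -0.0], [0.997, -0.072, 0.0], [0.0, -0.0, -1.0]]
wrist_force: [-0.9, 2.2, -0.5]
opening: -0.0002
gripper_force: 0.9
```

Emit:
servo_tool(
  plan=[
    [0,-0.02,0,0,0,0,1],
    [0,-0.02,0,0,0,0,1],
    [0,0,0,0,0,0,1],
    [0,0,0,0,0,0,1],
  ],
)

```text
time_s: 21.25
tcp_pos: [0.4826, 0.0862, 0.1635]
orientation: [[0.069, 0.998, 0.0], [0.998, -0.069, 0.008], [0.008, -0.001, -1.0]]
wrist_force: [-0.7, 12.0, -1.7]
opening: -0.0
gripper_force: 6.0
```

The guard is against its shut stop: 12 N and no more travel. Back off and rise.

Emit:
servo_tool(
  plan=[
    [0.005,0.08,0,0,0,0,1],
    [0.007,0.1,0,0,0,0,1],
    [0,0,0.4,0,0,0,1],
    [0,0,0.5,0,0,0,1],
    [-0.2,0.2,0.4,0,0,0,1],
    [-0.3,0.4,0,0,0,0,1],
    [0,0.4,0,0,0,0,1],
    [0,0.3,0,0,0,0,1],
    [0,0,0,0,0,0,1],
  ],
)

```text
time_s: 22.38
tcp_pos: [0.4338, 0.2316, 0.2936]
orientation: [[0.069, 0.998, 0.0], [0.998, -0.069, -0.001], [-0.001, 0.0, -1.0]]
wrist_force: [-0.4, -0.2, 0.2]
opening: 0.0001
gripper_force: 0.0
```

```bash
python3 - <<'E'
from rig import env, optics
import cv2,numpy as np
print(env.get_state()["wrist_force"])
f=optics.snapshot("side")["frame"];g=optics.snapshot("scene")["frame"]
cv2.imwrite("pics/m7.png",np.hstack([f[80:384,20:460],g[130:,90:450][:304].copy() if g[130:].shape[0]>=304 else cv2.copyMakeBorder(g[130:,90:450],0,304-g[130:].shape[0],0,0,0)]))
E
```

```text
[-0.41233494 -0.2218455   0.18079426]
```

View pics/m7.png

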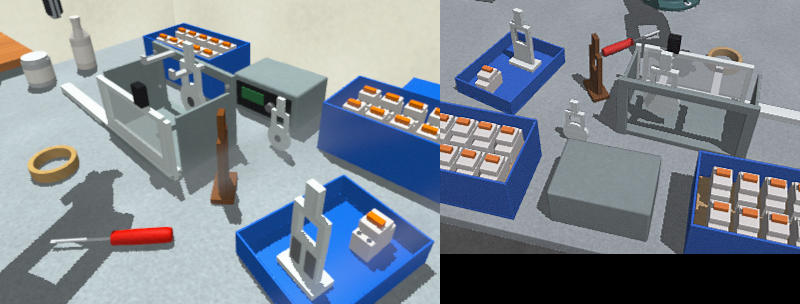

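The final picture shows the guard shut against the end post, the disc on its hook, and the carrier upright in the tray beside the unmoved breaker. The robot is clear of everything.

```bash
python3 -c "
from rig import env
print(env.finish_job())"
```

```text
the job is handed in; nothing more can be done
None
```

The job is handed in at about 22 s on the robot clock: the carrier stands upright on its foot in the blue tray, the guard is fully shut (I slid it fully open first to clear the carrier's way out), and the gauge and breaker were left in place.

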